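# Put the steel pastry cutters away in their cut-out tray

### The job

Put the four steel pastry cutters with black grips (round, finger-shaped, cross and triangle) away in the storage tray, each sitting upright and fully down in the cut-out of its own shape. Leave the two red plastic cutters where they are, and let go of everything at the end.

Things in the scene. Friction and masses are not known exactly. Their poses are not given: they have to be found in the camera images.
- round_steel: The round steel cutter with a black grip: a disc 58 mm in diameter, 28 mm high. On its top stands a bar grip (mm) 42 long (along the cutter's x) x 14 wide x 36 high, rising from z = 28 to z = 64, over the origin. Origin: centre of the underside; z up. Loose, 0.06 to 0.23 kg. Starts upright on the table, at any yaw.
- finger_steel: The finger steel cutter with a black grip: an oblong block 90 mm long (x) x 30 mm wide (y) x 28 mm high. On its top stands a bar grip (mm) 42 long (along the cutter's x) x 14 wide x 36 high, rising from z = 28 to z = 64, over the origin. Origin: centre of the underside; z up. Loose, 0.06 to 0.23 kg. Starts upright on the table, at any yaw.
- cross_steel: The cross steel cutter with a black grip: an equal-armed plus-shaped block, 72 mm across both ways (along x and y), arms 24 mm wide, 28 mm high. On its top stands a bar grip (mm) 42 long (along the cutter's x) x 14 wide x 36 high, rising from z = 28 to z = 64, over the origin. Origin: centre of the underside; z up. Loose, 0.06 to 0.23 kg. Starts upright on the table, at any yaw.
- triangle_steel: The triangle steel cutter with a black grip: an equilateral triangular block, side 76 mm, 28 mm high; the origin lies under the triangle's centroid, one tip points along +x (43.9 mm from the origin). On its top stands a bar grip (mm) 42 long (along the cutter's x) x 14 wide x 36 high, rising from z = 28 to z = 64, over the origin. Origin: centre of the underside; z up. Loose, 0.06 to 0.23 kg. Starts upright on the table, at any yaw.
- round_red: The round cutter all in red plastic, grip included: a disc 58 mm in diameter, 28 mm high. On its top stands a bar grip (mm) 42 long (along the cutter's x) x 14 wide x 36 high, rising from z = 28 to z = 64, over the origin. Origin: centre of the underside; z up. Loose, 0.06 to 0.23 kg. To be left where it is.
- cross_red: The cross cutter all in red plastic, grip included: an equal-armed plus-shaped block, 72 mm across both ways (along x and y), arms 24 mm wide, 28 mm high. On its top stands a bar grip (mm) 42 long (along the cutter's x) x 14 wide x 36 high, rising from z = 28 to z = 64, over the origin. Origin: centre of the underside; z up. Loose, 0.06 to 0.23 kg. To be left where it is.
- round_nest: Fixed white insert (sizes in mm), 116 (x) x 100 (y) x 20 high, in a grey tray with a 24 high rim; in it a round hole 68 in diameter, 16 deep, blue floor, 5 clear all round the round steel cutter. Origin: centre of its underside, under the middle of the hole, 4 above the work surface; z up. Hole floor at z = 4, rim at z = 20. Four inserts lie two by two, 118 (x) and 102 (y) apart, in any order.
- finger_nest: Fixed white insert (sizes in mm), 116 (x) x 100 (y) x 20 high, in a grey tray with a 24 high rim; in it an oblong hole 100 (x) by 40 (y), 16 deep, blue floor, 5 clear all round the finger steel cutter. Origin: centre of its underside, under the middle of the hole, 4 above the work surface; z up. Hole floor at z = 4, rim at z = 20. Four inserts lie two by two, 118 (x) and 102 (y) apart, in any order.
- cross_nest: Fixed white insert (sizes in mm), 116 (x) x 100 (y) x 20 high, in a grey tray with a 24 high rim; in it a plus-shaped hole 82 across both ways along x and y, arms 34 wide, 16 deep, blue floor, 5 clear all round the cross steel cutter. Origin: centre of its underside, under the middle of the hole, 4 above the work surface; z up. Hole floor at z = 4, rim at z = 20. Four inserts lie two by two, 118 (x) and 102 (y) apart, in any order.
- triangle_nest: Fixed white insert (sizes in mm), 116 (x) x 100 (y) x 20 high, in a grey tray with a 24 high rim; in it an equilateral triangular hole, side 93, its centroid on the origin's axis and one tip along +x, 16 deep, blue floor, 5 clear all round the triangle steel cutter. Origin: centre of its underside, under the middle of the hole, 4 above the work surface; z up. Hole floor at z = 4, rim at z = 20. Four inserts lie two by two, 118 (x) and 102 (y) apart, in any order.
Not all that is in view belongs to the job. What is shaped like the finger_steel but purple is not meant. Leave any blue look-alike of the cross_steel alone.

How it is judged:
By the outcome, as a careful person would: the job done as asked, in the order asked, and still so for the second after the job is handed in, with the robot touching nothing.
It also fails if it takes over 104 s, if anything falls off the work surface, if the arm or the gripper's body presses on something with over 40 N, if the wrist force passes 120 N, or if a joint passes its speed limit or range.

### The arm

A 7-joint arm with a two-finger parallel gripper is mounted at the origin on the work surface. World frame = base frame: x ahead of the robot, y to its left, z up, the work surface at z = 0. Lengths are in m, angles in rad, forces in N, time in s.
With the tool pointing down it reaches from about 0.35 to 0.9 m from the base axis. Payload 8.1 kg.
Tool frame: the origin (TCP) lies midway between the tips of the shut fingers; the grasp point (between the pads) lies arm.grip_point_offset behind it (arm.grip_point_offset is the distance from the TCP to the grasp point, in m); y points along the fingers, z is the direction in which the jaws open and shut, and the axes are right-handed (so a half turn about y gives the same grasp; the last joint's range is limited). The gripper opens to 92 mm and grips with 3 to 60 N. Pads are 19 mm wide; open, the fingers measure 130 mm over their backs; the gripper's body (75 mm by 190 mm) begins 47 mm behind the grasp point.
Start: joints at [1.009, 0.434, 0.025, 1.573, -0.012, 1.134, -0.075], TCP at [0.277, -0.56, 0.227] pointing down, gripper open.
Joint ranges: [-2.62, 2.62], [-0.44, 2.09], [-1.27, 1.32], [0.08, 2.57], [-1.32, 4.46], [0.12, 2], [-2.74, 2.74]. Speed limits (rad/s): [2.22, 2.22, 3.01, 3.01, 3.14, 3.14, 3.14].

### API

Orientations are given as a rotation vector (axis times angle).
In Python, from cell import arm, get_image, camera_info gives the robot as it stands.
- The arm moves only by the tool carry_out, never from a script. Its argument "steps" is one flat list of numbers, 5 for each row, row after row: the opening, from 0 (shut) to 1 (fully open), then the shift along the world's x, y, z in units of 0.1 m (1.0 is 0.1 m), then the turn about the world's z in units of 45 degrees (1.0 is 45 degrees). In form: [hand, dx, dy, dz, spin, hand, dx, dy, dz, spin, ...]. A call has 1 to 12 rows; each row is the pose to reach, as a shift and turn from the pose commanded when the call began; what a row does not reach only later rows make up. A row lasts 1/10 s, in which the tool goes at most 50 mm and 8.59 degrees, less where a joint would pass 70% of its speed; a pose out of reach is approached as far as the arm can. A call with a number of a shift or a turn outside -1 to 1 is refused whole. A call with a gripper value outside its range is refused whole. The fingers move at their own pace and stop on an object; "grip_force" is the grip in N (left out, the last holds). Time passes only in rows, so rows that repeat a pose let the fingers close. It gives the time, the measured TCP pose, the force and the opening at its end, in the units of the state.
- arm.observe(): the state, without advancing time (a new reading comes with each control period).
- get_image(name): name is "scene" or "side" or "wrist"; returns (picture, depth): 420x560x3 uint8, red, green, blue; 420x560 float32, m along the optical axis (not along the pixel's ray), 0 where there is no reading.
- camera_info(name): a dict with "fovy" (degrees; the focal length in pixels is half the picture's height over the tangent of half this angle, whatever the lens; pixels are square), "cx", "cy" (the principal point, pixels), "dist_coeffs" ([k1, k2, p1, p2, k3] as OpenCV has them; the pictures are not rectified), "R" (3x3) and "t" (3): a world point X has camera coordinates R X + t; the wrist camera has in their place "tool_from_camera" (4x4, takes a point from camera to tool coordinates, whose origin is the TCP and whose axes are the tool frame's). Camera axes: x right, y down, z forward; pixel columns grow to the right and rows downward; lengths in m; the calibration is good to about 2 mm. A picture is of the moment at which its call begins: read the wrist's pose just before it. camera_info takes no time and is no camera call.
- arm.sign_off(): hands the job in, once; it reports no verdict.
The state is a dict: "clock": time; "joints": joint angles; "dq": joint speeds; "joint_efforts": joint torques, N m; "position": TCP position; "ee_rot": TCP orientation; "force": force on the tool from outside, world axes, zero at the start; "ft_torque": the same for the moment, N m; "width": opening from 0.0 (shut) to 1.0 (fully open).
Only numpy, scipy, OpenCV 4.12 (cv2) and the standard library are available. Lean on these libraries where they do the work, as an engineer would, in place of code of your own. Each camera call takes 0.05 s, during which the arm holds its last target. There are 200 camera calls.

## Working session

There is one attempt and no reset: what is moved stays moved. The work goes in short steps, Python scripts to look and compute and a tool call to move; the robot and the scene stay as the last step left them, time stands still between calls to the robot, and variables do not carry over. Pictures are saved under pics/ and viewed, about 12 in all and at most 16, crops included, and the job is handed in when it is done.

Besides the shell and the picture viewer there is one more tool, called after ">>>" as a command line: name --argument value ..., lists and objects as JSON in quotes. carry_out: Moves the arm, as the interface text tells. Shifts and turns lie within -1 to 1; 1 stands for 0.1 m of shift or 45 degrees of turn. Its arguments: {"type":"object","properties":{"steps":{"type":"array","items":{"type":"number"}},"grip_force":{"type":"number"}},"required":["steps"]}

```bash
ls; mkdir -p pics; cat > h.py <<'E'
import numpy as np, cv2
from cell import arm, get_image, camera_info
from scipy.spatial.transform import Rotation as Ro
def K(n):
    c=camera_info(n); f=210/np.tan(np.radians(c["fovy"])/2)
    return c,np.array([[f,0,c["cx"]],[0,f,c["cy"]],[0,0,1]]),np.array(c["dist_coeffs"],float)
def extr(n,c,s):
    if n!="wrist":
        R=np.array(c["R"]);t=np.array(c["t"]); return R.T,-R.T@t
    T=np.eye(4);T[:3,:3]=Ro.from_rotvec(s["ee_rot"]).as_matrix();T[:3,3]=s["position"]
    T=T@np.array(c["tool_from_camera"]); return T[:3,:3],T[:3,3]
def ray(n,px,z,s=None):
    "pixels -> world points on plane z"
    c,k,d=K(n); R,o=extr(n,c,s)
    u=cv2.undistortPoints(np.array(px,float).reshape(-1,1,2),k,d)[:,0]
    v=np.c_[u,np.ones(len(u))]@R.T
    return o+v*((z-o[2])/v[:,2])[:,None]
def cloud(n,depth,s=None):
    c,k,d=K(n); R,o=extr(n,c,s)
    h,w=depth.shape; g=np.stack(np.meshgrid(np.arange(w),np.arange(h)),-1).reshape(-1,1,2).astype(float)
    u=cv2.undistortPoints(g,k,d)[:,0]
    return ((np.c_[u,np.ones(len(u))]*depth.reshape(-1,1))@R.T+o).reshape(h,w,3)
def save(n,im): cv2.imwrite("pics/"+n,im[...,::-1])
E
python3 - <<'E'
from h import *
s=arm.observe();print({k:np.round(v,3) for k,v in s.items()}, arm.grip_point_offset)
for n in("scene","side","wrist"):
    im,d=get_image(n); save(n+"0.png",im); np.savez("pics/"+n+"0.npz",im=im,d=d)
    c=camera_info(n);R,o=extr(n,c,s);print(n,c["fovy"],o.round(3),R[:,2].round(2),c["dist_coeffs"])
E
```

```text
pics
{'clock': np.float64(0.0), 'joints': array([ 1.009,  0.435,  0.025,  1.574, -0.012,  1.134, -0.075]), 'dq': array([ 0.   , -0.001, -0.001,  0.   ,  0.001, -0.002,  0.002]), 'joint_efforts': array([-1.0000e-03, -6.6786e+01,  9.8500e-01, -3.1446e+01, -6.1000e-02,
        4.3000e-02,  0.0000e+00]), 'position': array([ 0.277, -0.56 ,  0.226]), 'ee_rot': array([-0.46 ,  1.968, -1.965]), 'force': array([-0.728, -0.103, -0.099]), 'ft_torque': array([-0.002,  0.017, -0.018]), 'width': np.float64(1.0)} 0.0188
scene 42.98493366623619 [ 1.159 -0.498  1.091] [-0.54  0.28 -0.79] [-0.01357402  0.          0.          0.          0.        ]
side 43.48211501591047 [-0.282  0.751  1.157] [ 0.45 -0.54 -0.71] [-0.16299167  0.          0.          0.          0.        ]
wrist 70.4994946512419 [ 0.349 -0.525  0.384] [-0.26 -0.13 -0.96] [-0.05292638  0.          0.          0.          0.        ]
```

View pics/scene0.png

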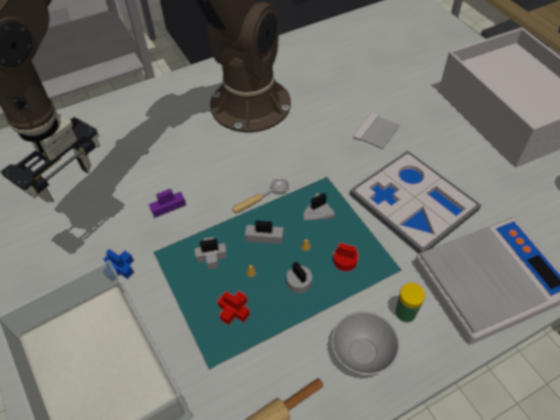

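View pics/side0.png

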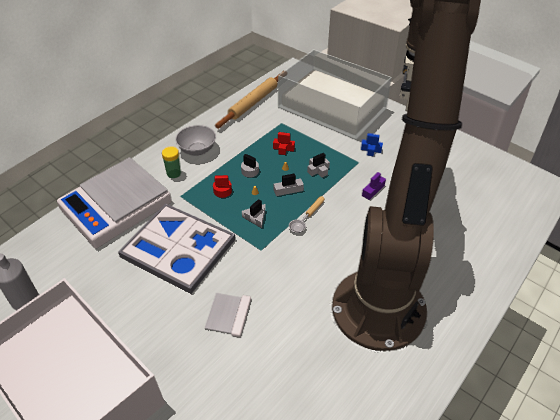

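Scene view: the steel cutters are the cross (210,250), finger (265,232), triangle (319,207) and round (299,276). The red ones are at (233,307) and (346,256), the blue cross at (119,263) and the purple finger at (167,203). The steel ones have black grips and silver bodies. Next I'll measure them and confirm in a crop.

```bash
python3 - <<'E'
from h import *
out={}
for n in("scene","side"):
    z=np.load(f"pics/{n}0.npz");im,d=z["im"],z["d"];P=cloud(n,d)
    hsv=cv2.cvtColor(im,cv2.COLOR_RGB2HSV)
    reg=(P[...,0]>.3)&(P[...,0]<.95)&(P[...,1]>-.4)&(P[...,1]<.45)&(d>0)
    m=(im.max(2)<60)&(P[...,2]>.045)&(P[...,2]<.08)&reg
    N,L,st,ce=cv2.connectedComponentsWithStats(m.astype(np.uint8))
    for i in range(1,N):
        if st[i,4]<20: continue
        q=P[L==i]; top=q[q[:,2]>.059]
        if len(top)<8: continue
        r=cv2.minAreaRect((top[:,:2]*1000).astype(np.float32)); b=cv2.boxPoints(r)
        e=b[1]-b[0] if np.linalg.norm(b[1]-b[0])>np.linalg.norm(b[2]-b[1]) else b[2]-b[1]
        print(n,"grip",ce[i].round(),np.round(r[0],1),np.round(r[1],1),"yaw",round(np.degrees(np.arctan2(e[1],e[0]))%180,1),"zmax",q[:,2].max().round(3))
    m=(hsv[...,0]>100)&(hsv[...,0]<125)&(hsv[...,1]>150)&(abs(P[...,2])<.035)&reg
    N,L,st,ce=cv2.connectedComponentsWithStats(m.astype(np.uint8))
    for i in range(1,N):
        if st[i,4]<100: continue
        q=P[L==i]; r=cv2.minAreaRect((q[:,:2]*1000).astype(np.float32))
        print(n,"hole",ce[i].round(),np.round(q.mean(0)*1000),np.round(r[0],1),np.round(r[1],1),round(r[2],1),st[i,4])
im=np.load("pics/scene0.npz")["im"]; save("crop1.png",cv2.resize(im[160:340,145:405],None,fx=3,fy=3,interpolation=cv2.INTER_CUBIC))
E
```

```text
scene grip [318. 199.] [460.9 -37.3] [40.7 16.1] yaw 87.7 zmax 0.068
scene grip [263. 225.] [ 463.7 -192.9] [38.5 15.6] yaw 61.5 zmax 0.067
scene grip [209. 244.] [ 449.8 -330. ] [38.1 13.7] yaw 70.0 zmax 0.067
scene grip [298. 270.] [ 616.6 -181.6] [38.3 14.4] yaw 2.6 zmax 0.068
scene grip [401. 307.] [802.4 -36.1] [24.9  6.2] yaw 5.0 zmax 0.074
scene hole [410. 176.] [482. 241.   8.] [480.8 241.9] [57.8 45.9] 61.7 223
scene hole [384. 195.] [499. 141.   8.] [498.1 141.7] [55.5 61.4] 55.4 267
scene hole [445. 202.] [598. 265.   7.] [596.7 264.9] [89.4 26.4] 11.7 229
scene hole [418. 222.] [615. 165.   7.] [621.7 165. ] [55.3 61.3] 7.9 272
side grip [319. 157.] [ 445.1 -324.8] [42.4 16.4] yaw 71.8 zmax 0.066
side grip [249. 158.] [ 611.2 -175.8] [41.4 17.5] yaw 13.7 zmax 0.067
side grip [288. 178.] [ 459.8 -188.6] [39.2 14.4] yaw 65.7 zmax 0.068
side grip [255. 205.] [455.9 -32.8] [13.9 42.8] yaw 97.0 zmax 0.067
side hole [170. 226.] [628. 159.   5.] [626.6 150.6] [58.1 67.8] 70.3 191
side hole [204. 240.] [510. 133.   5.] [507.9 134.2] [58.6 64.9] 55.7 252
side hole [150. 248.] [606. 256.   6.] [605.6 258.4] [89.7 37. ] 15.5 233
side hole [183. 265.] [490. 235.   7.] [488.4 235.4] [60.9 52.9] 49.7 264
```

View pics/crop1.png

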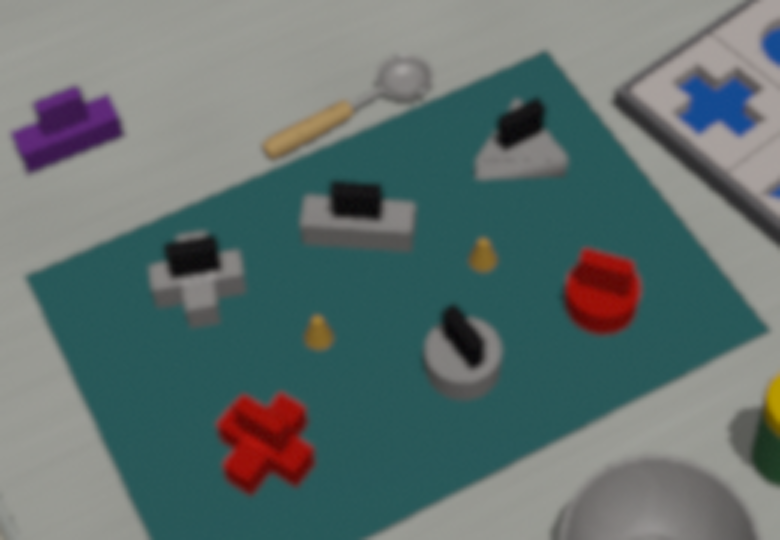

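The crop confirms the four steel pieces (silver body, black grip). The red, purple and blue ones are decoys. I'll move the wrist camera over the mat.

>>> carry_out --steps '[1,0.5,0.5,0.1,0,1,1,1,0.2,0]'

```text
clock: 0.35
position: [0.346, -0.4904, 0.2403]
ee_rot: [-0.456, 1.97, -1.969]
force: [2.2, -0.1, 0.6]
width: 1.002
```

>>> carry_out --steps '[1,0.5,0.5,0,0,1,1,1,0,0,1,1,1,0,0,1,1,1,0,0]'

```text
clock: 0.75
position: [0.4522, -0.3838, 0.2406]
ee_rot: [-0.465, 1.962, -1.956]
force: [0.3, -0.1, 1.0]
width: 0.999
```

>>> carry_out --steps '[1,0,0.5,0,0,1,0,1,0,0,1,0,1,0,0,1,0,1,0,0]'

```text
clock: 1.15
position: [0.4467, -0.2897, 0.2409]
ee_rot: [-0.461, 1.965, -1.965]
force: [-0.5, -0.4, 0.2]
width: 1.003
```

```bash
cat > w.py <<'E'
from h import *
import sys
s=arm.observe();im,d=get_image("wrist");save(sys.argv[1]+".png",im)
print("clock",s["clock"].round(2),"pos",s["position"].round(4),"w",s["width"].round(3),"F",s["force"].round(1),"q7",s["joints"].round(2))
R=Ro.from_rotvec(s["ee_rot"]).as_matrix();print("jaw",np.degrees(np.arctan2(R[1,2],R[0,2])).round(2),"tool y",R[:,1].round(3))
P=cloud("wrist",d,s);hsv=cv2.cvtColor(im,cv2.COLOR_RGB2HSV)
def comps(m,a):
    N,L,st,ce=cv2.connectedComponentsWithStats(m.astype(np.uint8))
    return [(L==i,ce[i]) for i in range(1,N) if st[i,4]>a]
def rect(xy):
    r=cv2.minAreaRect((xy*1000).astype(np.float32));b=cv2.boxPoints(r)
    e=max(b[1]-b[0],b[2]-b[1],key=np.linalg.norm)
    return np.round(r[0],1),np.round(r[1],1),round(np.degrees(np.arctan2(e[1],e[0]))%180,1)
def pix(m): return np.argwhere(m)[:,::-1]
for m,c in comps((im.max(2)<70)&(P[...,2]>.058)&(P[...,2]<.085)&(d>0),60):
    print("grip",c.round(),*rect(ray("wrist",pix(m),P[m][:,2].mean(),s)[:,:2]),"z",P[m][:,2].mean().round(4))
# silver tops
for m,c in comps((hsv[...,1]<45)&(im.max(2)>80)&(P[...,2]>.022)&(P[...,2]<.05)&(d>0),150):
    cn=max(cv2.findContours(m.astype(np.uint8),0,2)[0],key=cv2.contourArea)
    w=ray("wrist",cn[:,0],P[m][:,2].mean(),s)[:,:2]
    T=cv2.minEnclosingTriangle((w*1000).astype(np.float32).reshape(-1,1,2))[1]
    print("top",c.round(),*rect(w),"tri",None if T is None else T[:,0].round().tolist())
for m,c in comps((hsv[...,0]>100)&(hsv[...,0]<125)&(hsv[...,1]>120)&(P[...,2]<.035)&(P[...,2]>-.01)&(d>0),150):
    w=ray("wrist",pix(m),P[m][:,2].mean(),s)[:,:2]
    T=cv2.minEnclosingTriangle((w*1000).astype(np.float32).reshape(-1,1,2))[1]
    print("hole",c.round(),"mean",(w.mean(0)*1000).round(1),*rect(w),"z",P[m][:,2].mean().round(4),"tri",T[:,0].round().tolist())
E
python3 w.py w1
```

```text
Traceback (most recent call last):
  File "w.py", line 4, in <module>
    print("clock",s["clock"].round(2),"pos",s["position"].round(4),"w",s["width"].round(3),"F",s["force"].round(1),"q7",s["joints"].round(2))
                  ^^^^^^^^^^^^^^^^
AttributeError: 'float' object has no attribute 'round'
```

View pics/w1.png

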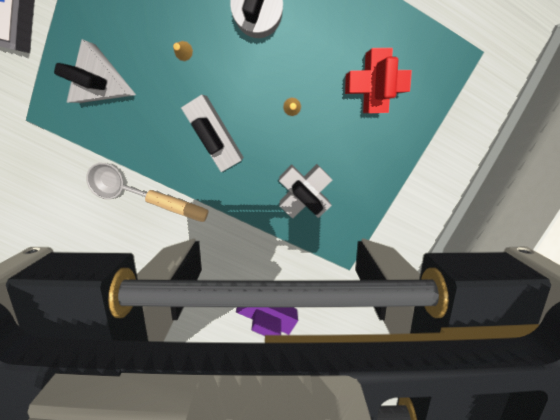

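Wrist view: cross (305,190), finger (212,133), triangle (97,75) with its tip at (134,95), so towards −y, and round at the top edge (256,12).

```bash
sed -i 's/^s=arm.observe();/s={k:np.array(v) for k,v in arm.observe().items()};/' w.py; python3 w.py w1b
```

```text
clock 1.2 pos [ 0.4465 -0.291   0.2409] w 1.003 F [-0.7 -0.2  0.5] q7 [ 0.55  0.28 -0.09  1.77  0.03  1.09 -0.66]
jaw -63.72 tool y [-0.    -0.001 -1.   ]
grip [248.   7.] [ 600.7 -182.8] [12.9 15. ] 114.7 z 0.0631
grip [72. 75.] [461.3 -37.4] [14.3 44.7] 93.1 z 0.0634
grip [204. 135.] [ 464.  -191.9] [40.5 14.5] 56.3 z 0.0634
grip [306. 198.] [ 449.4 -327.8] [41.2 14. ] 72.1 z 0.0634
top [ 7. 23.] [476.2  80. ] [55.8 20.9] 15.2 tri [[481.0, 109.0], [516.0, 79.0], [416.0, 57.0]]
top [256.  15.] [ 603.8 -185.1] [32.7 56.5] 115.9 tri [[600.0, -140.0], [639.0, -220.0], [578.0, -196.0]]
top [92. 76.] [461.9 -46.1] [74.8 67.4] 3.5 tri [[463.0, -82.0], [421.0, -15.0], [500.0, -10.0]]
top [506. 152.] [ 602.8 -531.5] [288.1  24.1] 4.4 tri [[553.0, -569.0], [387.0, -536.0], [879.0, -498.0]]
top [212. 131.] [ 464.  -191.3] [90.3 31.8] 56.2 tri [[470.0, -248.0], [420.0, -218.0], [530.0, -79.0]]
top [308. 183.] [ 459.7 -331.7] [71.6 46.8] 71.9 tri [[493.0, -342.0], [419.0, -380.0], [456.0, -267.0]]
top [291. 205.] [ 425.7 -321.2] [24.6 23.4] 72.5 tri [[392.0, -320.0], [446.0, -294.0], [433.0, -338.0]]
```

>>> carry_out --steps '[0.7,0.03,-0.37,-0.5,1,0.7,0.03,-0.37,-1,1,0.7,0.03,-0.37,-1,1,0.7,0.03,-0.37,-1,1,0.7,0.03,-0.37,-1,1,0.7,0.03,-0.37,-1,1,0.7,0.03,-0.37,-1,1]'

```text
clock: 1.95
position: [0.4491, -0.3292, 0.1403]
ee_rot: [-1.036, 1.448, -1.447]
force: [-0.3, 0.6, 0.5]
width: 0.7
```

>>> carry_out --steps '[0.7,0,0,-0.4,0.02,0.7,0,0,-0.7,0.02,0.7,0,0,-0.8,0.02,0.7,0,0,-0.8,0.02]'

```text
clock: 2.35
position: [0.4488, -0.3275, 0.0596]
ee_rot: [-1.046, 1.438, -1.434]
force: [-0.7, 0.6, 1.3]
width: 0.701
```

```bash
python3 w.py w2
```

```text
clock 2.35 pos [ 0.4488 -0.3275  0.0596] w 0.701 F [-0.7  0.6  1.3] q7 [ 0.7   0.53 -0.22  1.9   0.17  0.73  0.06]
jaw -17.92 tool y [-0.002  0.001 -1.   ]
grip [209.  20.] [ 457.7 -201. ] [20.4 14.6] 56.3 z 0.0632
grip [276. 252.] [ 450.1 -323.6] [35.3 13. ] 72.6 z 0.0635
grip [219. 261.] [ 419.4 -314. ] [23.   8.2] 71.9 z 0.0723
grip [337. 261.] [ 482.9 -334.6] [23.   7.6] 72.2 z 0.0721
top [222.  60.] [ 454.5 -204.4] [58.2 31.2] 56.2 tri [[451.0, -238.0], [409.0, -207.0], [489.0, -181.0]]
top [276. 228.] [ 448.5 -328.1] [68.2 67.2] 26.3 tri [[387.0, -321.0], [503.0, -264.0], [468.0, -394.0]]
```

View pics/w2.png

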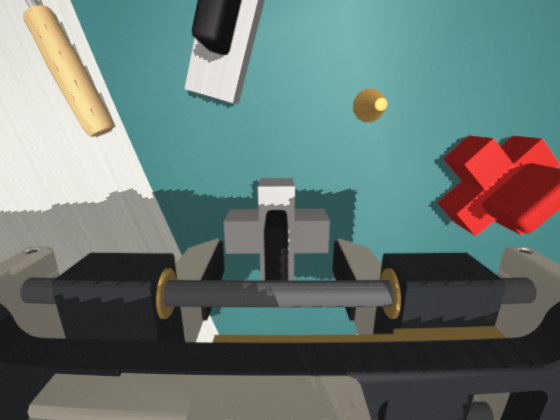

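Fingers straddle the cross grip at (276,245), well centred. I'll grasp, lift and carry it towards the tray.

>>> carry_out --steps '[0.7,0,0,-0.24,0,0.7,0,0,-0.24,0,0,0,0,-0.24,0,0,0,0,-0.24,0,0,0,0,-0.24,0,0,0,0,-0.24,0,0,0,0,-0.24,0,0,0,0,0,0,0,0,0,0.3,0,0,0,0,0.7,0,0,0,0,0.9,0,0,0,0,0.9,0]' --grip_force 25

```text
clock: 3.6
position: [0.4515, -0.3284, 0.1541]
ee_rot: [-1.043, 1.429, -1.439]
force: [0.7, -0.9, 0.2]
width: 0.003
```

>>> carry_out --steps '[0,0,0.2,0.2,0.16,0,0,0.6,0.3,0.32,0,0,1,0.3,0.48,0,0,1,0.3,0.64,0,0,1,0.3,0.64]'

```text
clock: 4.1
position: [0.4494, -0.2263, 0.1801]
ee_rot: [-1.296, 1.065, -1.063]
force: [-0.1, -1.4, -0.4]
width: 0.006
```

>>> carry_out --steps '[0,0.1,0.4,0,0,0,0.2,0.8,0,0,0,0.3,1,0,0,0,0.3,1,0,0]'

```text
clock: 4.5
position: [0.4809, -0.1247, 0.1803]
ee_rot: [-1.292, 1.067, -1.066]
force: [0.6, -0.6, 0.1]
width: 0.004
```

>>> carry_out --steps '[0,0.1,0.4,0,0,0,0.2,0.8,0,0,0,0.25,0.9,0,0,0,0.25,0.9,0,0,0,0.25,0.9,0,0]'

```text
clock: 5.0
position: [0.5044, -0.0396, 0.1801]
ee_rot: [-1.294, 1.07, -1.069]
force: [0.7, 0.1, 0.6]
width: 0.009
```

```bash
python3 w.py w3
```

```text
clock 5.0 pos [ 0.5044 -0.0396  0.1801] w 0.009 F [0.7 0.1 0.6] q7 [ 0.35  0.34 -0.48  1.89  0.19  0.96 -0.03]
jaw 10.79 tool y [-0.001 -0.001 -1.   ]
grip [233. 186.] [460.9 -33.6] [14.2 42.1] 92.5 z 0.0634
top [374.  46.] [568.6 125.3] [253.1  75.9] 11.5 tri [[672.0, 248.0], [701.0, 112.0], [207.0, 22.0]]
top [525.  69.] [720.6 119.5] [ 76.9 139.4] 113.5 tri [[708.0, 244.0], [784.0, 70.0], [692.0, 80.0]]
top [239. 175.] [469.3 -28.4] [65.5 75. ] 122.8 tri [[420.0, -13.0], [498.0, -10.0], [463.0, -78.0]]
hole [311.  23.] mean [507. 132.] [508.3 126.1] [81.1 53.6] 11.2 z 0.0081 tri [[517.0, 85.0], [435.0, 139.0], [569.0, 165.0]]
hole [434.  25.] mean [629.  155.6] [625.5 160.8] [81.6 51.7] 40.5 z 0.0081 tri [[679.0, 173.0], [610.0, 114.0], [596.0, 190.0]]
```

View pics/w3.png

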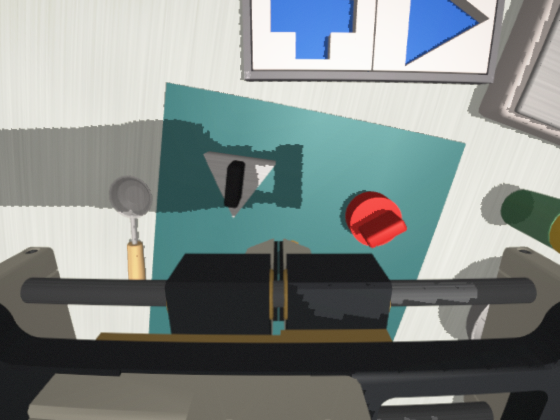

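The reported width is about 0, so the grasp probably missed. Checking with the scene camera. The triangle nest's tip points right in this view (480,18), so the tray yaw is about 11°.

```bash
python3 - <<'E'
from h import *
im,d=get_image("scene"); save("s2.png",cv2.resize(im[80:340,130:480],None,fx=2.2,fy=2.2,interpolation=cv2.INTER_CUBIC))
E
```

```text
(no output)
```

View pics/s2.png

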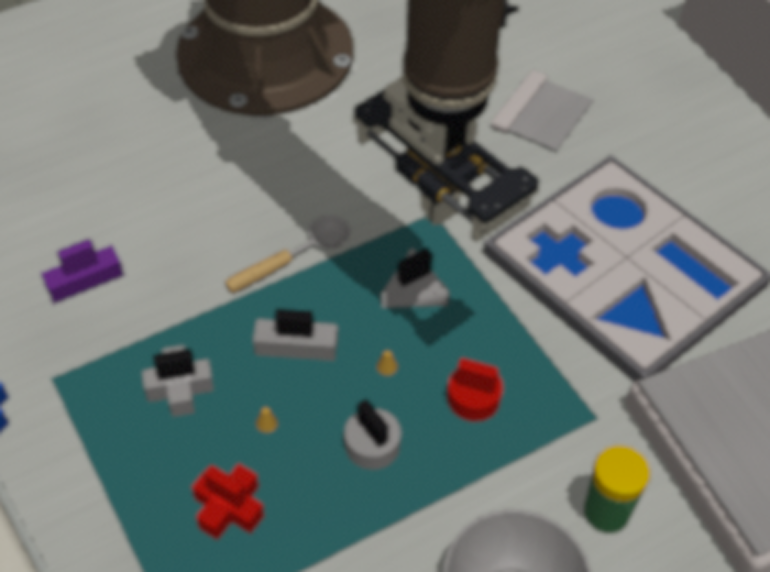

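The cross is untouched and still on the mat, so the fingers were still closing when I lifted. I'll wait longer from now on. The triangle is nearest, so I'll take it first.

>>> carry_out --steps '[0.5,-0.43,0.03,-0.3,-0.18,0.5,-0.43,0.03,-0.6,-0.18,0.5,-0.43,0.03,-0.9,-0.18,0.5,-0.43,0.03,-0.9,-0.18,0.5,-0.43,0.03,-0.9,-0.18,0.5,-0.43,0.03,-0.9,-0.18]'

```text
clock: 5.7
position: [0.4629, -0.0348, 0.0921]
ee_rot: [-1.231, 1.171, -1.174]
force: [0.8, 0.1, 0.4]
width: 0.471
```

>>> carry_out --steps '[0.5,0,0,-0.3,0,0.5,0,0,-0.54,0,0.5,0,0,-0.54,0,0,0,0,-0.54,0,0,0,0,-0.54,0,0,0,0,-0.54,0,0,0,0,-0.54,0,0,0,0,-0.54,0,0,0,0,-0.54,0,0,0,0,-0.54,0,0,0,0,-0.54,0,0,0,0,-0.54,0]' --grip_force 30

```text
clock: 6.9
position: [0.4615, -0.0345, 0.0372]
ee_rot: [-1.233, 1.172, -1.172]
force: [-3.9, 0.1, 8.0]
width: 0.15
```

>>> carry_out --steps '[0,0,0,0.2,0,0,0,0,0.6,0,0,0,0,1,0,0,0,0,1,0,0,0,0,1,0]'

```text
clock: 7.4
position: [0.4623, -0.0346, 0.1373]
ee_rot: [-1.231, 1.171, -1.174]
force: [-0.9, 0.7, -2.5]
width: 0.15
```

>>> carry_out --steps '[0,0.2,0.2,0.4,0,0,0.5,0.5,0.8,0,0,0.9,0.9,1,0,0,0.9,1,1,0,0,0.9,1,1,0,0,0.9,1,1,0]'

```text
clock: 8.0
position: [0.5508, 0.0656, 0.2347]
ee_rot: [-1.236, 1.173, -1.17]
force: [-0.2, -0.8, -2.3]
width: 0.147
```

```bash
python3 w.py w4
```

```text
clock 8.0 pos [0.5508 0.0656 0.2347] w 0.147 F [-0.2 -0.8 -2.3] q7 [ 0.15  0.36 -0.49  1.7   0.19  1.13 -0.34]
jaw 2.96 tool y [-0.003 -0.001 -1.   ]
top [287.  82.] [556.8 181.9] [267.3 188.6] 5.7 tri [[369.0, 260.0], [870.0, 285.0], [526.0, -57.0]]
top [435.  96.] [816.6 169.7] [196.  225.2] 174.2 tri [[694.0, 84.0], [717.0, 298.0], [920.0, 61.0]]
top [531.   7.] [803.9 278.4] [14.2 95.2] 174.3 tri [[754.0, 276.0], [846.0, 287.0], [851.0, 267.0]]
hole [230.  30.] mean [486.3 238.2] [486.1 238.1] [64.5 63.3] 2.2 z 0.0085 tri [[443.0, 189.0], [467.0, 296.0], [549.0, 227.0]]
hole [329.  16.] mean [601.1 259.4] [603.3 260.9] [97.7 35.8] 10.7 z 0.0081 tri [[561.0, 220.0], [551.0, 273.0], [745.0, 285.0]]
hole [340. 106.] mean [623.5 159.6] [619.5 147.6] [75.3 86.8] 160.8 z 0.0081 tri [[590.0, 198.0], [674.0, 168.0], [607.0, 111.0]]
hole [244. 119.] mean [505.  137.2] [504.9 136.4] [77.4 78.4] 145.8 z 0.0079 tri [[574.0, 166.0], [487.0, 44.0], [450.0, 190.0]]
```

View pics/w4.png

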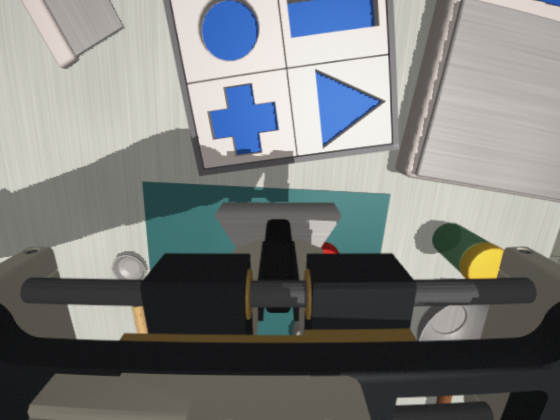

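The triangle is held level. Nest centres: triangle (622,160), cross (506,137), round (487,238), finger (602,260), tray yaw 10.9°. I'll rotate +98° and go above the triangle nest.

>>> carry_out --steps '[0,0.2,0.3,0,0.19,0,0.5,0.7,0,0.38,0,0.71,0.94,0,0.57,0,0.71,0.94,0,0.76,0,0.71,0.94,0,0.95,0,0.71,0.94,0,1,0,0.71,0.94,0,1]'

```text
clock: 8.75
position: [0.6222, 0.1576, 0.2352]
ee_rot: [-1.495, 0.577, -0.575]
force: [0.1, -0.9, -2.0]
width: 0.151
```

>>> carry_out --steps '[0,0,0,-0.2,0.19,0,0,0,-0.5,0.38,0,0,0,-0.8,0.57,0,0,0,-1,0.76,0,0,0,-1,0.95,0,0,0,-1,1,0,0,0,-1,1]'

```text
clock: 9.45
position: [0.6223, 0.1582, 0.1357]
ee_rot: [-1.571, -0.037, 0.039]
force: [-0.8, 0.4, -2.8]
width: 0.148
```

>>> carry_out --steps '[0,0,0,-0.2,0.18,0,0,0,-0.5,0.18,0,0,0,-0.5,0.18,0,0,0,-0.5,0.18]'

```text
clock: 9.85
position: [0.6224, 0.1591, 0.0868]
ee_rot: [-1.566, -0.148, 0.15]
force: [0.5, 0.8, -0.9]
width: 0.154
```

```bash
python3 w.py w5; python3 -c "
from h import *
im,d=get_image('side');save('sd1.png',cv2.resize(im[180:310,100:260],None,fx=4,fy=4,interpolation=2))"
```

```text
clock 9.85 pos [0.6224 0.1591 0.0868] w 0.154 F [ 0.5  0.8 -0.9] q7 [ 0.16  0.74 -0.8   1.63  0.6   1.04  0.94]
jaw 100.85 tool y [-0.001 -0.001 -1.   ]
top [202. 131.] [573.4  93. ] [182.4   7.7] 10.8 tri [[646.0, 118.0], [677.0, 109.0], [400.0, 56.0]]
top [278.  80.] [518.1 138.9] [ 90.7 100.5] 100.8 tri [[375.0, 161.0], [553.0, 198.0], [590.0, 2.0]]
top [424. 135.] [553.3 253.7] [211.9 110.3] 10.8 tri [[306.0, 262.0], [664.0, 331.0], [622.0, 100.0]]
top [278. 165.] [592.1 153. ] [55.6 99.7] 100.8 tri [[501.0, 183.0], [609.0, 210.0], [647.0, 16.0]]
top [223. 240.] [645.2 119.9] [31.2 14.9] 10.6 tri [[630.0, 110.0], [658.0, 134.0], [662.0, 115.0]]
top [333. 240.] [628.9 202.6] [32.1 15.5] 10.7 tri [[643.0, 213.0], [647.0, 195.0], [612.0, 207.0]]
top [277. 325.] [710.7 175.6] [24.6 34.4] 100.8 tri [[716.0, 212.0], [727.0, 157.0], [694.0, 163.0]]
hole [278.  56.] mean [505.3 136.6] [505.8 137.4] [79.5 79.6] 143.6 z 0.0079 tri [[485.0, 42.0], [455.0, 202.0], [569.0, 157.0]]
hole [419.  57.] mean [485.1 238.3] [485.4 238.1] [64.9 62.4] 58.0 z 0.0085 tri [[449.0, 187.0], [459.0, 293.0], [551.0, 236.0]]
hole [404. 206.] mean [598.3 261.8] [603.2 262.3] [96.4 33.7] 10.8 z 0.0081 tri [[517.0, 263.0], [684.0, 295.0], [602.0, 212.0]]
hole [278. 193.] mean [606.5 155.9] [606.8 156.1] [13.6 85.9] 100.8 z 0.0081 tri [[618.0, 59.0], [592.0, 198.0], [622.0, 187.0]]
```

>>> carry_out --steps '[0,0,0,-0.1,0,0,0,0,-0.2,0,0,0,0,-0.3,0,0,0,0,-0.38,0,0,0,0,-0.4,0,0,0,0,-0.4,0,0,0,0,-0.4,0]'

```text
clock: 10.65
position: [0.623, 0.1599, 0.0469]
ee_rot: [-1.565, -0.151, 0.15]
force: [0.7, 0.4, -2.7]
width: 0.15
```

>>> carry_out --steps '[0.5,0,0,0,0,0.5,0,0,0,0,0.5,0,0,0,0,0.5,0,0,0,0,0.5,0,0,0,0,0.5,0,0,0.2,0,0.5,0,0,0.6,0,0.5,0,0,1,0,0.5,0,0,1,0,0.5,0,0,1,0]'

```text
clock: 11.65
position: [0.6234, 0.1598, 0.1478]
ee_rot: [-1.565, -0.152, 0.149]
force: [-0.4, 0.0, 0.2]
width: 0.498
```

```bash
python3 w.py w6 | head -4
```

```text
clock 11.65 pos [0.6234 0.1598 0.1478] w 0.498 F [-0.4  0.   0.2] q7 [ 0.18  0.68 -0.84  1.57  0.54  1.14  0.98]
jaw 100.97 tool y [ 0.002  0.    -1.   ]
grip [278. 210.] [622.1 159.6] [42.  12.3] 10.5 z 0.0713
top [352. 104.] [558.  198.6] [236.  220.6] 10.9 tri [[239.0, 249.0], [660.0, 331.0], [704.0, -108.0]]
```

View pics/w6.png

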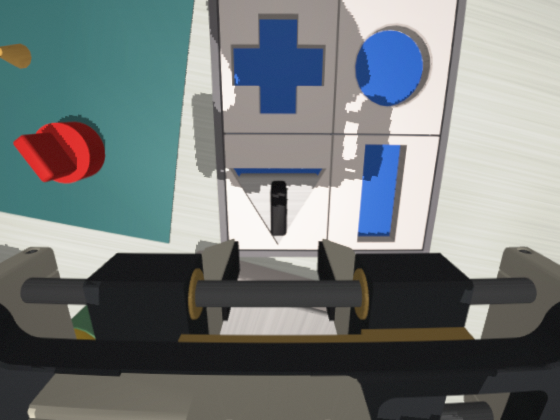

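The triangle is seated: its grip top is at z≈0.071 and it is centred in the nest. Next, the round cutter.

>>> carry_out --steps '[0.5,0.1,-0.3,0.1,0,0.5,0.2,-0.8,0.1,0,0.5,0.3,-1,0.1,0,0.5,0.3,-1,0.1,0]'

```text
clock: 12.1
position: [0.6536, 0.0534, 0.1543]
ee_rot: [-1.569, -0.143, 0.147]
force: [0.6, 0.5, -0.8]
width: 0.495
```

>>> carry_out --steps '[0.5,0,-0.5,0,0,0.5,0,-1,0,0,0.5,0,-1,0,0]'

```text
clock: 12.4
position: [0.6522, -0.0501, 0.1541]
ee_rot: [-1.571, -0.14, 0.146]
force: [-0.5, -0.1, -1.1]
width: 0.497
```

>>> carry_out --steps '[0.5,0,-0.5,0,0,0.5,0,-1,0,0,0.5,0,-1,0,0,0.5,0,-1,0,0]'

```text
clock: 12.8
position: [0.6519, -0.1415, 0.1552]
ee_rot: [-1.565, -0.147, 0.15]
force: [0.2, 1.3, 0.7]
width: 0.498
```

```bash
python3 w.py w7
```

```text
clock 12.8 pos [ 0.6519 -0.1415  0.1552] w 0.498 F [0.2 1.3 0.7] q7 [ 0.63  0.71 -0.83  1.49  0.55  1.19  1.46]
jaw 100.82 tool y [-0.002  0.    -1.   ]
grip [244. 157.] [ 615.1 -178.1] [41.3 13.6] 5.8 z 0.0636
top [288.   9.] [ 490.9 -164.1] [21.2 43.4] 100.9 tri [[476.0, -143.0], [502.0, -162.0], [485.0, -188.0]]
top [534. 152.] [569.6 116.9] [251.4  58.1] 11.3 tri [[703.0, 114.0], [368.0, 47.0], [644.0, 174.0]]
top [249. 151.] [ 616.  -178.8] [57.1 57.5] 100.6 tri [[647.0, -132.0], [639.0, -231.0], [560.0, -173.0]]
top [546. 228.] [634.2 149.6] [88.9 33.5] 38.2 tri [[611.0, 100.0], [603.0, 146.0], [701.0, 198.0]]
hole [553. 107.] mean [510.4 119.7] [510.5 118.1] [36.4 17. ] 24.5 z 0.0081 tri [[523.0, 133.0], [527.0, 111.0], [469.0, 109.0]]
```

>>> carry_out --steps '[0.5,-0.2,-0.2,-0.2,-0.11,0.5,-0.366,-0.37,-0.5,-0.11,0.5,-0.366,-0.37,-0.8,-0.11,0.5,-0.366,-0.37,-0.8,-0.11]'

```text
clock: 13.25
position: [0.6131, -0.1758, 0.0728]
ee_rot: [-1.567, -0.079, 0.09]
force: [0.1, 0.2, -0.7]
width: 0.498
```

>>> carry_out --steps '[0.5,0,0,-0.2,0,0.5,0,0,-0.38,0,0.5,0,0,-0.38,0,0,0,0,-0.38,0,0,0,0,-0.38,0,0,0,0,-0.38,0,0,0,0,-0.38,0,0,0,0,-0.38,0,0,0,0,-0.38,0,0,0,0,-0.38,0,0,0,0,-0.38,0,0,0,0,-0.38,0]'

```text
clock: 14.45
position: [0.6165, -0.1777, 0.0392]
ee_rot: [-1.57, -0.083, 0.082]
force: [-1.3, -0.9, 5.0]
width: 0.148
```

>>> carry_out --steps '[0,0,0,0.2,0,0,0,0,0.6,0,0,0,0,1,0,0,0,0,1,0]'

```text
clock: 14.85
position: [0.6192, -0.1767, 0.1441]
ee_rot: [-1.57, -0.089, 0.077]
force: [0.7, -0.4, -1.7]
width: 0.149
```

>>> carry_out --steps '[0,-0.1,0.4,0,0,0,-0.2,0.8,0,0,0,-0.3,1,0,0,0,-0.3,1,0,0]'

```text
clock: 15.25
position: [0.5844, -0.0728, 0.1384]
ee_rot: [-1.567, -0.086, 0.089]
force: [-0.7, 0.4, -1.1]
width: 0.151
```

>>> carry_out --steps '[0,-0.1,0.4,0,0,0,-0.2,0.8,0,0,0,-0.3,1,0,0,0,-0.3,1,0,0]'

```text
clock: 15.65
position: [0.5547, 0.026, 0.1385]
ee_rot: [-1.568, -0.086, 0.087]
force: [0.2, -1.0, -1.1]
width: 0.152
```

>>> carry_out --steps '[0,-0.1,0.4,0,0,0,-0.2,0.8,0,0,0,-0.3,1,0,0,0,-0.3,1,0,0]'

```text
clock: 16.05
position: [0.5251, 0.1253, 0.1386]
ee_rot: [-1.568, -0.086, 0.086]
force: [0.3, -0.7, -1.5]
width: 0.151
```

>>> carry_out --steps '[0,-0.1,0.4,0,0,0,-0.2,0.8,0,0,0,-0.3,1,0,0,0,-0.3,1,0,0,0,-0.3,1,0,0]'

```text
clock: 16.55
position: [0.497, 0.2211, 0.1382]
ee_rot: [-1.571, -0.082, 0.082]
force: [0.1, -0.6, -0.9]
width: 0.151
```

```bash
python3 w.py w8
```

```text
clock 16.55 pos [0.497  0.2211 0.1382] w 0.151 F [ 0.1 -0.6 -0.9] q7 [ 0.1   0.55 -0.87  1.83  0.5   1.    0.7 ]
jaw 95.98 tool y [-0.    -0.001 -1.   ]
top [318. 157.] [491.1 218.3] [136.8 155.3] 100.4 tri [[410.0, 282.0], [549.0, 308.0], [439.0, 127.0]]
top [304. 170.] [492. 238.] [127.1  99.5] 10.9 tri [[420.0, 275.0], [563.0, 302.0], [455.0, 96.0]]
top [178. 189.] [510.5 133. ] [141.9 110.3] 10.7 tri [[441.0, 63.0], [440.0, 252.0], [673.0, 108.0]]
top [556. 253.] [522.3 515.6] [32.  11.4] 23.2 tri [[536.0, 528.0], [531.0, 513.0], [503.0, 514.0]]
top [274. 321.] [634.5 230.1] [35.7 29.9] 6.0 tri [[650.0, 253.0], [655.0, 209.0], [586.0, 228.0]]
hole [192. 195.] mean [506.3 134.7] [507.6 134.8] [74.9 74.9] 56.9 z 0.0081 tri [[595.0, 117.0], [455.0, 80.0], [478.0, 201.0]]
hole [299. 179.] mean [477.9 239.4] [478.4 239.1] [65.6 46.2] 74.2 z 0.0086 tri [[438.0, 255.0], [514.0, 280.0], [486.0, 181.0]]
```

>>> carry_out --steps '[0,-0.09,0.17,-0.2,0,0,-0.09,0.17,-0.5,0,0,-0.09,0.17,-0.5,0,0,-0.09,0.17,-0.6,0,0,-0.09,0.17,-0.7,0,0,-0.09,0.17,-0.8,0,0,-0.09,0.17,-0.88,0,0,-0.09,0.17,-0.9,0,0,-0.09,0.17,-0.9,0]'

```text
clock: 17.5
position: [0.4871, 0.2396, 0.0485]
ee_rot: [-1.569, -0.082, 0.083]
force: [-0.3, -0.1, -1.3]
width: 0.15
```

>>> carry_out --steps '[0.5,0,0,0,0,0.5,0,0,0,0,0.5,0,0,0,0,0.5,0,0,0,0,0.5,0,0,0,0,0.5,0,0,0.2,0,0.5,0,0,0.6,0,0.5,0,0,1,0,0.5,0,0,1,0,0.5,0,0,1,0]'

```text
clock: 18.5
position: [0.4877, 0.2397, 0.1496]
ee_rot: [-1.569, -0.084, 0.081]
force: [0.1, -0.1, -0.8]
width: 0.5
```

```bash
python3 w.py w9 | head -4
```

```text
clock 18.5 pos [0.4877 0.2397 0.1496] w 0.5 F [ 0.1 -0.1 -0.8] q7 [ 0.07  0.54 -0.88  1.82  0.48  1.02  0.67]
jaw 96.01 tool y [ 0.002  0.    -1.   ]
grip [278. 206.] [483.6 239.1] [41.9 11.9] 6.0 z 0.0713
top [276. 199.] [506.1 240.5] [155.9  98.6] 10.8 tri [[416.0, 299.0], [721.0, 285.0], [448.0, 127.0]]
```

>>> carry_out --steps '[0.5,0,-0.4,0,0.18,0.5,0,-0.8,0,0.36,0.5,0,-1,0,0.54,0.5,0,-1,0,0.54]'

```text
clock: 18.95
position: [0.4866, 0.1352, 0.1467]
ee_rot: [-1.532, -0.412, 0.418]
force: [-0.0, -0.8, -0.3]
width: 0.496
```

>>> carry_out --steps '[0.5,0,-0.4,0,0.18,0.5,0,-0.8,0,0.36,0.5,0,-1,0,0.54,0.5,0,-1,0,0.57]'

```text
clock: 19.35
position: [0.4866, 0.0367, 0.1472]
ee_rot: [-1.433, -0.758, 0.763]
force: [0.2, -0.1, -0.2]
width: 0.497
```

>>> carry_out --steps '[0.5,0,-0.5,0,0,0.5,0,-1,0,0,0.5,0,-1,0,0]'

```text
clock: 19.65
position: [0.4867, -0.0665, 0.147]
ee_rot: [-1.437, -0.75, 0.756]
force: [0.1, -0.1, -0.4]
width: 0.502
```

>>> carry_out --steps '[0.5,0,-0.5,0,0,0.5,0,-1,0,0,0.5,0,-1,0,0,0.5,0,-1,0,0]'

```text
clock: 20.05
position: [0.4872, -0.16, 0.148]
ee_rot: [-1.433, -0.758, 0.758]
force: [-0.1, 1.1, 0.1]
width: 0.505
```

```bash
python3 w.py w10
```

```text
clock 20.05 pos [ 0.4872 -0.16    0.148 ] w 0.505 F [-0.1  1.1  0.1] q7 [ 1.01  0.61 -1.15  1.88  0.63  1.08  2.15]
jaw 145.74 tool y [-0.001  0.002 -1.   ]
grip [199.  14.] [ 451.1 -317.5] [23.  13.7] 72.5 z 0.0633
grip [283. 163.] [ 462.6 -191.6] [41.1 12.5] 55.7 z 0.0637
top [205.  26.] [ 455.  -315.8] [47.5 74.5] 153.1 tri [[401.0, -315.0], [462.0, -283.0], [509.0, -370.0]]
top [282. 153.] [ 462.6 -190.9] [89.7 30. ] 55.9 tri [[475.0, -145.0], [522.0, -178.0], [378.0, -294.0]]
```

Round is seated (grip top z 0.071). Joint 3 is close to its range at this yaw, so I'll take the half-turn equivalent and pick the finger cutter at jaw −34°.

>>> carry_out --steps '[0.5,0,0,0,-0.19,0.5,0,0,0,-0.38,0.5,0,0,0,-0.57,0.5,0,0,0,-0.76,0.5,0,0,0,-0.95,0.5,0,0,0,-1,0.5,0,0,0,-1]'

```text
clock: 20.8
position: [0.4876, -0.1578, 0.149]
ee_rot: [-1.565, -0.152, 0.152]
force: [-0.6, -0.6, 0.0]
width: 0.5
```

>>> carry_out --steps '[0.5,0,0,0,-0.19,0.5,0,0,0,-0.38,0.5,0,0,0,-0.57,0.5,0,0,0,-0.76,0.5,0,0,0,-0.95,0.5,0,0,0,-1,0.5,0,0,0,-1]'

```text
clock: 21.5
position: [0.4874, -0.1587, 0.1488]
ee_rot: [-1.52, 0.463, -0.463]
force: [-0.4, 0.2, 0.3]
width: 0.495
```

>>> carry_out --steps '[0.5,0,0,0,-0.19,0.5,0,0,0,-0.38,0.5,0,0,0,-0.57,0.5,0,0,0,-0.76,0.5,0,0,0,-0.95,0.5,0,0,0,-1,0.5,0,0,0,-1]'

```text
clock: 22.2
position: [0.4873, -0.1593, 0.1486]
ee_rot: [-1.295, 1.065, -1.064]
force: [0.1, -0.4, 1.5]
width: 0.5
```

>>> carry_out --steps '[0.5,-0.1,-0.1,0,-0.19,0.5,-0.25,-0.31,0,-0.38,0.5,-0.25,-0.31,0,-0.57,0.5,-0.25,-0.31,0,-0.76,0.5,-0.25,-0.31,0,-0.95,0.5,-0.25,-0.31,0,-1,0.5,-0.25,-0.31,0,-1]'

```text
clock: 22.9
position: [0.4623, -0.1907, 0.1486]
ee_rot: [-0.87, 1.63, -1.629]
force: [-0.4, 0.6, 0.1]
width: 0.504
```

```bash
python3 w.py w11 | head -9
```

```text
clock 22.9 pos [ 0.4623 -0.1907  0.1486] w 0.504 F [-0.4  0.6  0.1] q7 [ 0.59  0.35 -0.38  1.95  0.17  0.87 -0.48]
jaw -33.82 tool y [-0.  0. -1.]
grip [277. 209.] [ 464.1 -189.5] [41.5 13. ] 55.7 z 0.0635
top [278. 193.] [ 464.  -190.7] [90.4 29.6] 55.3 tri [[541.0, -80.0], [460.0, -242.0], [413.0, -211.0]]
top [315. 314.] [ 425.5 -321.9] [22.5 24.5] 162.7 tri [[408.0, -337.0], [417.0, -308.0], [459.0, -336.0]]
```

>>> carry_out --steps '[0.5,0.01,0,-0.3,-0.01,0.5,0.01,0,-0.7,-0.01,0.5,0.01,0,-0.8,-0.01,0.5,0.01,0,-0.8,-0.01]'

```text
clock: 23.35
position: [0.462, -0.1908, 0.0676]
ee_rot: [-0.866, 1.639, -1.633]
force: [-0.4, 0.6, 0.4]
width: 0.501
```

>>> carry_out --steps '[0.5,0,0,-0.2,0,0.5,0,0,-0.31,0,0.5,0,0,-0.31,0,0,0,0,-0.31,0,0,0,0,-0.31,0,0,0,0,-0.31,0,0,0,0,-0.31,0,0,0,0,-0.31,0,0,0,0,-0.31,0,0,0,0,-0.31,0,0,0,0,-0.31,0,0,0,0,-0.31,0]'

```text
clock: 24.55
position: [0.4631, -0.1914, 0.0377]
ee_rot: [-0.862, 1.637, -1.637]
force: [-0.5, -1.0, 0.6]
width: 0.152
```

>>> carry_out --steps '[0,0,0,0.2,0,0,0,0,0.6,0,0,0,0,1,0,0,0,0,1,0]'

```text
clock: 24.95
position: [0.4663, -0.192, 0.1423]
ee_rot: [-0.856, 1.63, -1.641]
force: [0.5, -0.9, -1.3]
width: 0.151
```

>>> carry_out --steps '[0,0.1,0.3,0.1,0,0,0.2,0.7,0.2,0,0,0.3,1,0.2,0,0,0.3,1,0.2,0]'

```text
clock: 25.35
position: [0.4945, -0.0861, 0.1577]
ee_rot: [-0.864, 1.633, -1.63]
force: [-0.3, -0.2, -1.2]
width: 0.151
```

>>> carry_out --steps '[0,0.1,0.4,0,-0.18,0,0.2,0.8,0,-0.36,0,0.3,1,0,-0.54,0,0.3,1,0,-0.54]'

```text
clock: 25.75
position: [0.5239, 0.0123, 0.1572]
ee_rot: [-0.534, 1.915, -1.912]
force: [-0.3, -0.6, -2.1]
width: 0.151
```

>>> carry_out --steps '[0,0.1,0.4,0,-0.18,0,0.2,0.8,0,-0.36,0,0.3,1,0,-0.46,0,0.3,1,0,-0.46]'

```text
clock: 26.15
position: [0.5536, 0.1116, 0.157]
ee_rot: [-0.199, 2.125, -2.122]
force: [-1.0, 0.1, -0.7]
width: 0.153
```

>>> carry_out --steps '[0,0.15,0.4,0,0,0,0.3,0.8,0,0,0,0.48,1,0,0,0,0.48,1,0,0]'

```text
clock: 26.55
position: [0.6022, 0.2105, 0.1567]
ee_rot: [-0.201, 2.124, -2.122]
force: [-1.1, -0.5, -1.8]
width: 0.148
```

>>> carry_out --steps '[0,0,0.3,0,0,0,0,0.47,-0.2,0,0,0,0.47,-0.5,0,0,0,0.47,-0.5,0]'

```text
clock: 26.95
position: [0.5985, 0.2518, 0.1032]
ee_rot: [-0.205, 2.123, -2.133]
force: [-1.8, -0.5, -1.9]
width: 0.15
```

```bash
python3 w.py w12
```

```text
clock 26.95 pos [0.5985 0.2518 0.1032] w 0.15 F [-1.8 -0.5 -1.9] q7 [-0.31  0.61 -0.27  1.62  0.19  0.95 -2.03]
jaw -79.42 tool y [-0.007 -0.005 -1.   ]
grip [410. 219.] [625.9 163.2] [43.8 19.1] 11.2 z 0.0693
top [328.  54.] [728.8 219.5] [276.3  31. ] 84.3 tri [[730.0, 389.0], [750.0, 275.0], [685.0, -65.0]]
top [377. 185.] [611.6 209.1] [135.7 219.1] 100.5 tri [[710.0, 116.0], [557.0, 88.0], [605.0, 539.0]]
top [266. 186.] [610.8 260.6] [100.   99.9] 10.5 tri [[765.0, 244.0], [571.0, 198.0], [536.0, 392.0]]
top [426. 322.] [513.1  90.2] [41.2 24.8] 12.0 tri [[529.0, 116.0], [535.0, 80.0], [464.0, 72.0]]
top [285. 323.] [500. 230.] [25.5 31.3] 100.3 tri [[510.0, 251.0], [513.0, 211.0], [468.0, 214.0]]
hole [265. 169.] mean [631.  268.5] [607.4 260. ] [84.3 39.6] 10.5 z 0.008 tri [[558.0, 271.0], [645.0, 287.0], [654.0, 240.0]]
```

View pics/w12.png

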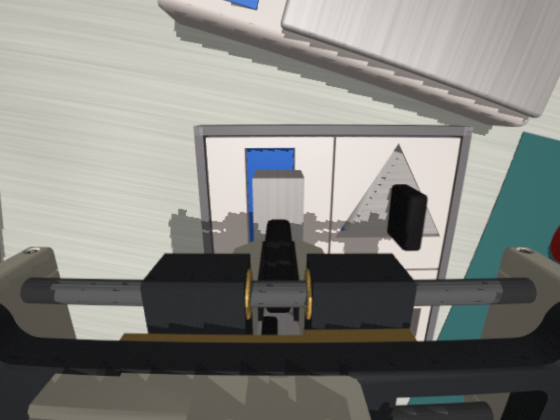

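>>> carry_out --steps '[0,0,0.02,0,0.01,0,0,0.02,0,0.01]'

```text
clock: 27.2
position: [0.6022, 0.2571, 0.1093]
ee_rot: [-0.201, 2.12, -2.12]
force: [-0.5, -0.6, -1.2]
width: 0.148
```

>>> carry_out --steps '[0,-0.01,0.025,-0.1,0,0,-0.01,0.025,-0.1,0,0,-0.01,0.025,-0.3,0,0,-0.01,0.025,-0.4,0,0,-0.01,0.025,-0.5,0,0,-0.01,0.025,-0.58,0,0,-0.01,0.025,-0.63,0,0,-0.01,0.025,-0.63,0,0,-0.01,0.025,-0.63,0]'

```text
clock: 28.1
position: [0.6003, 0.2603, 0.0454]
ee_rot: [-0.204, 2.121, -2.121]
force: [-2.5, -1.7, 5.0]
width: 0.152
```

>>> carry_out --steps '[0.5,0,0,0,0,0.5,0,0,0,0,0.5,0,0,0,0,0.5,0,0,0,0,0.5,0,0,0,0,0.5,0,0,0.2,0,0.5,0,0,0.6,0,0.5,0,0,1,0,0.5,0,0,1,0,0.5,0,0,1,0]'

```text
clock: 29.1
position: [0.6008, 0.2604, 0.1459]
ee_rot: [-0.201, 2.121, -2.119]
force: [-0.5, -0.5, 0.2]
width: 0.498
```

```bash
python3 w.py w13 | head -5
```

```text
clock 29.1 pos [0.6008 0.2604 0.1459] w 0.498 F [-0.5 -0.5  0.2] q7 [-0.31  0.57 -0.28  1.57  0.18  1.02 -2.02]
jaw -79.03 tool y [ 0.002  0.001 -1.   ]
grip [398. 209.] [625.8 162.9] [42.9 17.7] 11.1 z 0.0694
grip [278. 214.] [603.1 260.2] [44.4 12.7] 11.0 z 0.0712
grip [277. 321.] [498.4 241.2] [31.6 13.4] 6.5 z 0.0697
```

>>> carry_out --steps '[0.5,-0.1,-0.4,0,0,0.5,-0.2,-0.8,0,0,0.5,-0.25,-1,0,0,0.5,-0.25,-1,0,0]'

```text
clock: 29.55
position: [0.5741, 0.1552, 0.1431]
ee_rot: [-0.203, 2.122, -2.128]
force: [0.3, -0.3, -0.5]
width: 0.499
```

>>> carry_out --steps '[0.5,-0.1,-0.4,0,0.18,0.5,-0.2,-0.8,0,0.36,0.5,-0.25,-1,0,0.5,0.5,-0.25,-1,0,0.5]'

```text
clock: 29.95
position: [0.5491, 0.0566, 0.1434]
ee_rot: [-0.571, 1.89, -1.892]
force: [0.2, 0.3, 0.3]
width: 0.499
```

>>> carry_out --steps '[0.5,-0.1,-0.4,0,0.18,0.5,-0.2,-0.8,0,0.36,0.5,-0.25,-1,0,0.5,0.5,-0.25,-1,0,0.5]'

```text
clock: 30.35
position: [0.5245, -0.0423, 0.1437]
ee_rot: [-0.868, 1.634, -1.633]
force: [1.6, 0.1, 0.5]
width: 0.505
```

>>> carry_out --steps '[0.5,-0.1,-0.4,0,0.18,0.5,-0.2,-0.8,0,0.36,0.5,-0.25,-1,0,0.37,0.5,-0.25,-1,0,0.37]'

```text
clock: 30.75
position: [0.5, -0.1415, 0.144]
ee_rot: [-1.048, 1.434, -1.433]
force: [0.8, 0.0, 0.2]
width: 0.498
```

>>> carry_out --steps '[0.5,-0.1,-0.4,0,0,0.5,-0.2,-0.8,0,0,0.5,-0.25,-1,0,0,0.5,-0.25,-1,0,0]'

```text
clock: 31.15
position: [0.4754, -0.2411, 0.1442]
ee_rot: [-1.047, 1.433, -1.432]
force: [0.4, 0.0, 0.5]
width: 0.502
```

>>> carry_out --steps '[0.5,-0.1,-0.4,0,0,0.5,-0.2,-0.6,0,0,0.5,-0.25,-0.8,0,0,0.5,-0.25,-0.8,0,0,0.5,-0.25,-0.8,0,0]'

```text
clock: 31.65
position: [0.4519, -0.3174, 0.1446]
ee_rot: [-1.049, 1.428, -1.427]
force: [-0.2, 0.6, 0.8]
width: 0.496
```

```bash
python3 w.py w14
```

```text
clock 31.65 pos [ 0.4519 -0.3174  0.1446] w 0.496 F [-0.2  0.6  0.8] q7 [ 0.86  0.45 -0.47  1.82  0.24  0.93 -0.02]
jaw -17.31 tool y [ 0.001  0.002 -1.   ]
grip [276. 223.] [ 449.1 -327. ] [41.2 13.1] 72.1 z 0.0634
top [277. 208.] [ 448.9 -328.1] [67.  66.4] 27.7 tri [[504.0, -284.0], [455.0, -409.0], [394.0, -297.0]]
top [476. 329.] [ 621.6 -528.6] [25.  20.7] 72.9 tri [[635.0, -520.0], [626.0, -550.0], [611.0, -520.0]]
```

Finger is seated (grip top z 0.071). Cross: shift −3, −10 mm, turn −0.5°, down 107 mm.

>>> carry_out --steps '[0.5,-0.03,-0.1,-0.3,-0.01,0.5,-0.03,-0.1,-0.7,-0.01,0.5,-0.03,-0.1,-0.8,-0.01,0.5,-0.03,-0.1,-0.8,-0.01]'

```text
clock: 32.1
position: [0.4471, -0.3275, 0.0637]
ee_rot: [-1.047, 1.436, -1.43]
force: [0.2, -0.1, 0.2]
width: 0.502
```

>>> carry_out --steps '[0.5,0,0,-0.2,0,0.5,0,0,-0.27,0,0.5,0,0,-0.27,0,0,0,0,-0.27,0,0,0,0,-0.27,0,0,0,0,-0.27,0,0,0,0,-0.27,0,0,0,0,-0.27,0,0,0,0,-0.27,0,0,0,0,-0.27,0,0,0,0,-0.27,0,0,0,0,-0.27,0]'

```text
clock: 33.3
position: [0.4472, -0.33, 0.038]
ee_rot: [-1.046, 1.434, -1.435]
force: [-0.8, 0.6, 6.2]
width: 0.149
```

>>> carry_out --steps '[0,0,0,0.2,0,0,0,0,0.6,0,0,0,0,1,0,0,0,0,1,0]'

```text
clock: 33.7
position: [0.4501, -0.3311, 0.1425]
ee_rot: [-1.043, 1.427, -1.44]
force: [0.7, -0.2, -0.9]
width: 0.153
```

>>> carry_out --steps '[0,0,0.3,0.1,0,0,0.1,0.7,0.2,0,0,0.1,1,0.2,0,0,0.1,1,0.2,0]'

```text
clock: 34.1
position: [0.4575, -0.2249, 0.1575]
ee_rot: [-1.048, 1.431, -1.428]
force: [0.0, -0.1, -2.1]
width: 0.149
```

>>> carry_out --steps '[0,0,0.4,0,0.16,0,0.1,0.8,0,0.32,0,0.1,1,0,0.32,0,0.1,1,0,0.32]'

```text
clock: 34.5
position: [0.467, -0.1268, 0.1571]
ee_rot: [-1.182, 1.251, -1.248]
force: [0.6, -0.8, -1.0]
width: 0.147
```

>>> carry_out --steps '[0,0,0.4,0,0.16,0,0.1,0.8,0,0.32,0,0.1,1,0,0.32,0,0.1,1,0,0.32]'

```text
clock: 34.9
position: [0.4772, -0.0277, 0.1573]
ee_rot: [-1.294, 1.065, -1.063]
force: [0.5, -1.0, -1.0]
width: 0.15
```

>>> carry_out --steps '[0,0,0.4,0,0,0,0.1,0.8,0,0,0,0.1,1,0,0,0,0.1,1,0,0]'

```text
clock: 35.3
position: [0.4874, 0.0718, 0.1574]
ee_rot: [-1.294, 1.066, -1.064]
force: [-0.4, -1.2, -0.7]
width: 0.152
```

>>> carry_out --steps '[0,0,0.3,0,0,0,0.1,0.5,0,0,0,0.1,0.6,0,0,0,0.1,0.6,0,0,0,0.1,0.6,0,0]'

```text
clock: 35.8
position: [0.4969, 0.128, 0.1572]
ee_rot: [-1.295, 1.068, -1.068]
force: [-0.2, -0.7, -0.7]
width: 0.148
```

```bash
python3 w.py w15
```

```text
clock 35.8 pos [0.4969 0.128  0.1572] w 0.148 F [-0.2 -0.7 -0.7] q7 [ 0.17  0.42 -0.7   1.89  0.33  0.95 -0.49]
jaw 10.89 tool y [-0.001 -0.001 -1.   ]
grip [290.  72.] [486.3 238.4] [40.8 14.5] 5.8 z 0.0711
grip [435.  76.] [598.2 258.4] [45.6 14.6] 10.9 z 0.0705
grip [424. 199.] [620.7 161.5] [46.8 16.3] 10.8 z 0.0698
top [399. 117.] [554.1 197.7] [251.2 218.6] 10.8 tri [[717.0, 11.0], [259.0, 252.0], [657.0, 329.0]]
top [288.  77.] [486.8 236.8] [115.5  98.2] 10.9 tri [[329.0, 256.0], [552.0, 299.0], [551.0, 100.0]]
top [512. 170.] [718.5 201.3] [240.8  33.2] 84.5 tri [[688.0, 75.0], [728.0, 444.0], [754.0, 86.0]]
top [289. 170.] [506.  136.8] [115.4  99.7] 10.8 tri [[329.0, 153.0], [553.0, 197.0], [581.0, 49.0]]
hole [284. 106.] mean [488.  214.9] [487.1 221.6] [66.1 35.2] 0.4 z 0.0084 tri [[437.0, 239.0], [534.0, 240.0], [488.0, 190.0]]
hole [408. 102.] mean [607.5 243.3] [608.3 243.5] [94.4  5.5] 10.8 z 0.0083 tri [[473.0, 218.0], [655.0, 256.0], [654.0, 246.0]]
hole [291. 176.] mean [508.1 147.3] [505.1 140.6] [81.3 68.8] 10.2 z 0.008 tri [[447.0, 115.0], [506.0, 206.0], [580.0, 105.0]]
```

>>> carry_out --steps '[0,0.09,0.07,-0.2,0,0,0.09,0.07,-0.5,0,0,0.09,0.07,-0.5,0,0,0.09,0.07,-0.6,0,0,0.09,0.07,-0.6,0]'

```text
clock: 36.35
position: [0.506, 0.1364, 0.0976]
ee_rot: [-1.294, 1.067, -1.067]
force: [0.2, -0.6, -1.8]
width: 0.145
```

```bash
python3 w.py w16 | grep -v top
```

```text
clock 36.35 pos [0.506  0.1364 0.0976] w 0.145 F [ 0.2 -0.6 -1.8] q7 [ 0.11  0.51 -0.65  1.93  0.41  0.84 -0.56]
jaw 10.94 tool y [-0.    -0.001 -1.   ]
grip [276.  69.] [486.3 238.5] [41.  14.6] 6.0 z 0.0711
grip [466.  75.] [597.7 258.4] [47.2 14.9] 11.5 z 0.0705
grip [447. 232.] [621.4 161.7] [48.1 17. ] 10.7 z 0.0694
hole [277. 114.] mean [491.3 214.2] [489.4 220.6] [65.8 32.9] 9.6 z 0.0085 tri [[439.0, 229.0], [532.0, 244.0], [495.0, 191.0]]
hole [426. 108.] mean [608.4 243.3] [608.2 243.2] [94.4  6. ] 11.0 z 0.0081 tri [[652.0, 259.0], [656.0, 249.0], [473.0, 215.0]]
hole [276. 173.] mean [499.4 167.6] [500.7 164.1] [33.2 19. ] 10.9 z 0.008 tri [[486.0, 152.0], [482.0, 174.0], [546.0, 179.0]]
hole [243. 204.] mean [477.  135.3] [476.9 135.7] [24.  17.2] 10.9 z 0.008 tri [[481.0, 161.0], [492.0, 130.0], [448.0, 121.0]]
hole [311. 204.] mean [534.6 146. ] [534.8 145.9] [21.  15.5] 10.9 z 0.0081 tri [[504.0, 148.0], [544.0, 156.0], [548.0, 125.0]]
```

View pics/w16.png

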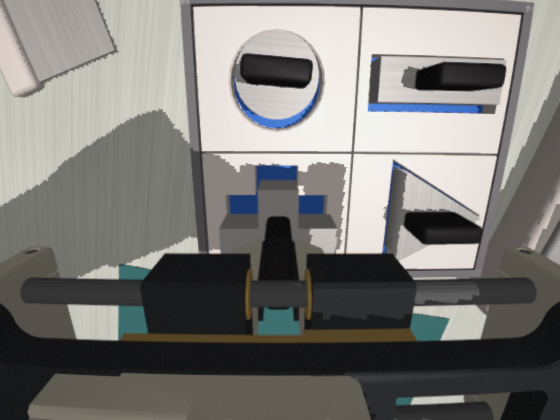

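The cross is aligned over its nest, and the other three sit in theirs. Lowering.

>>> carry_out --steps '[0,0,-0.015,-0.1,0,0,0,-0.015,-0.2,0,0,0,-0.015,-0.3,0,0,0,-0.015,-0.4,0,0,0,-0.015,-0.47,0,0,0,-0.015,-0.51,0,0,0,-0.015,-0.51,0,0,0,-0.015,-0.51,0]'

```text
clock: 37.2
position: [0.5063, 0.1358, 0.0467]
ee_rot: [-1.294, 1.067, -1.067]
force: [0.0, -0.2, -0.9]
width: 0.154
```

>>> carry_out --steps '[0.5,0,0,0,0,0.5,0,0,0,0,0.5,0,0,0,0,0.5,0,0,0,0,0.5,0,0,0,0,0.5,0,0,0.2,0,0.5,0,0,0.6,0,0.5,0,0,1,0,0.5,0,0,1,0,0.5,0,0,1,0]'

```text
clock: 38.2
position: [0.5067, 0.1356, 0.1476]
ee_rot: [-1.292, 1.066, -1.068]
force: [-0.8, -0.4, 0.3]
width: 0.5
```

>>> carry_out --steps '[0.5,0,-0.3,0.3,0,0.5,0,-0.6,0.6,0,0.5,0,-0.8,0.8,0,0.5,0,-0.8,0.8,0,0.5,0,-0.8,0.8,0]'

```text
clock: 38.7
position: [0.5057, 0.0553, 0.2257]
ee_rot: [-1.294, 1.069, -1.067]
force: [0.2, -0.3, -0.4]
width: 0.497
```

```bash
python3 w.py w17 | grep -v top; python3 -c "
from h import *
im,d=get_image('scene');save('s3.png',cv2.resize(im[130:340,130:490],None,fx=2.2,fy=2.2,interpolation=2))"
```

```text
clock 38.7 pos [0.5057 0.0553 0.2257] w 0.497 F [ 0.2 -0.3 -0.4] q7 [ 0.35  0.34 -0.72  1.81  0.25  1.09 -0.27]
jaw 10.92 tool y [-0.001 -0.    -1.   ]
grip [294.   5.] [487.7 233.3] [40.4 11.2] 11.1 z 0.0686
grip [413.   7.] [599.8 255.8] [44.5 13.1] 12.9 z 0.0695
grip [293. 114.] [506.9 137.1] [12.3 39.9] 101.3 z 0.0718
grip [407. 114.] [621.3 159.6] [44.5 12.4] 10.1 z 0.0711
hole [289.  38.] mean [488.7 219.5] [487.3 224.3] [65.5 35.4] 2.7 z 0.0087 tri [[437.0, 240.0], [530.0, 244.0], [492.0, 191.0]]
hole [397.  37.] mean [610.4 245.8] [607.5 245.2] [94.8  4.4] 12.3 z 0.0085 tri [[497.0, 223.0], [654.0, 257.0], [653.0, 252.0]]
hole [272. 112.] mean [484.4 135.3] [485.9 138.2] [84.3 44.6] 86.2 z 0.0081 tri [[451.0, 127.0], [514.0, 218.0], [505.0, 90.0]]
```

View pics/w17.png

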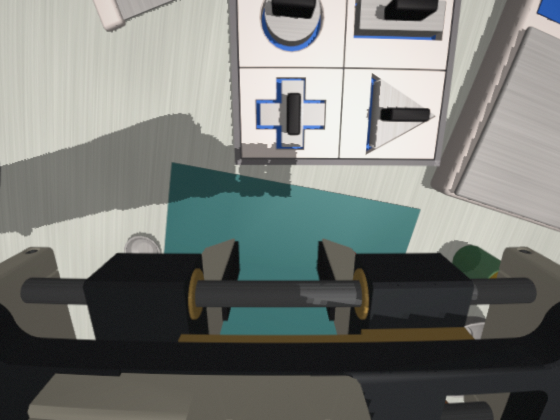

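View pics/s3.png

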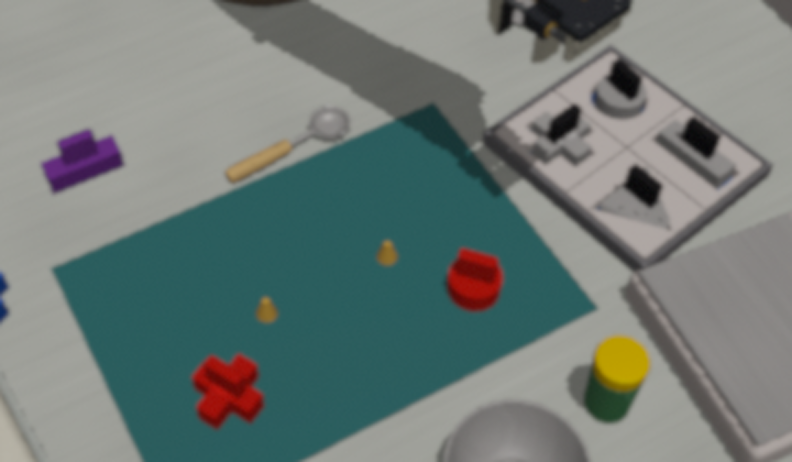

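All four cutters are down in their nests (scene crop: cross (562,130), round (622,88), finger (697,145), triangle (637,195)). The red cutters haven't moved and the gripper is clear. Handing in.

```bash
python3 -c "
from cell import arm
print(arm.sign_off())"
```

```text
the job is handed in; nothing more can be done
None
```

All four steel cutters are in the storage tray, each upright in the cut-out of its own shape, and I handed the job in at about 39 s. I placed them in the order triangle, round, finger, cross.

- **Seating:** from close up, each grip top measured about 71–72 mm above the table, against 72 mm for fully down. The positions matched the cut-out centres to within about 3 mm.
- **Left alone:** the red, blue and purple cutters were never touched. The last scene picture shows both red ones in place. The gripper ended open and well clear of everything.
- **Failed grasp:** my first try at the cross closed on air, because I lifted before the fingers had shut. The cross stayed where it was, and I picked it up last with a longer wait.
- **Readings that disagreed:** from farther away or at an angle, some grips read lower, at 69–70 mm. I put that down to those views taking in part of the grip's side. No check failed at the end.

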